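# Inspect the dispersing shaft over the light pad

### The arm

A 6-joint arm with a two-finger parallel gripper is mounted at the origin on a cart in front of the work surface, level with it; the furniture and walls round the work are solid. World frame = base frame: x ahead of the robot, y to its left, z up, the work surface at z = 0. Lengths are in m, angles in rad, forces in N, time in s.
With the tool pointing down it reaches from about 0.4 to 0.825 m from the base axis. Payload 7 kg.
Tool frame: the origin (TCP) lies on the mounting face of the last link; the fingertips stand 178 mm ahead of it and the grasp point (between the pads) lies 159 mm ahead of it; z points along the fingers, y is the line along which they close (so a half turn about z gives the same grasp; the last joint's range is limited). The gripper opens to 88 mm and grips with 3 to 60 N. Pads are 19 mm wide; open, the fingers measure 130 mm over their backs; the gripper's body (78 mm by 193 mm) begins 47 mm behind the grasp point.
Start: joints at [1.422, 0.359, 0.012, 0, -1.224, -0.288], TCP at [0.286, 0.612, 0.405] pointing down, gripper open.
Joint ranges: [-3.07, 3.07], [-1.43, 2.12], [-1.02, 1.25], [-3.03, 1.67], [-3.05, -0], [-3.03, 3.03]. Speed limits (rad/s): [2.39, 2.39, 3.01, 3.14, 3.14, 3.14].

### API

Orientations are given as [roll, pitch, yaw] about the fixed x, y, z axes, in that order (R = Rz(yaw) Ry(pitch) Rx(roll)).
In Python, from workcell import env gives the robot as it stands.
- The arm moves only by the tool shift_gripper, called by a JSON object that holds its "fn" and its "kwargs". Schema: {"type":"object","properties":{"plan":{"type":"array","items":{"type":"object","properties":{"turn_vec":{"type":"array","items":{"type":"number"},"minItems":3,"maxItems":3},"xyz":{"type":"array","items":{"type":"number"},"minItems":3,"maxItems":3},"finger_gap":{"type":"number"}},"additionalProperties":false,"required":["finger_gap"]},"minItems":1,"maxItems":12},"grip_force":{"type":"number"},"only":{"type":"string"},"quiet":{"type":"boolean"},"lines":{"type":"string"}},"required":["plan"],"additionalProperties":false}. plan is a list of rows, 1 to 12 of them, each an object with the fields turn_vec (a list: a rotation vector rx, ry, rz in units of 0.1 rad), xyz (a list: dx, dy, dz in units of 25 mm), finger_gap (the finger opening in m); a field left out counts as zero (the opening has to be given); each row is the pose to reach, as a shift and turn from the pose commanded when the call began, along the tool's axes at that moment; what a row does not reach only later rows make up. A row lasts 1/8 s, in which the tool goes at most 0.0625 m and 0.188 rad, less where a joint would pass 70% of its speed; a pose out of reach is approached as far as the arm can. The fingers move at their own pace and stop on an object; grip_force is the grip in N (left out, the last holds). Time passes only in rows, so rows that do not move let the fingers close. The tool returns the time, the measured TCP pose, the force, the opening and the grip force at its end. only (a regular expression) keeps the lines of the reply that match it, lines (a string "A,B") keeps lines A to B, and quiet returns only ok. Input that does not fit is refused with a message, and nothing moves.
- env.sense(): the state, without advancing time (a new reading comes with each control period).
- env.camera(name): name is "side" or "top"; returns the picture (384x512x3 uint8, blue, green, red); there is no depth.
- env.camera_info(name): a dict with "intrinsics" (3x3 intrinsics, pixels), "k1" (the pictures are not rectified: a ray, as slopes to the right and down, at radius r is drawn at 1 + k1 r^2 times it, then the intrinsics apply), "rvec" (rotation vector, rad) and "tvec" (3), from world to camera coordinates, as OpenCV has them. Camera axes: x right, y down, z forward; pixel columns grow to the right and rows downward; lengths in m; the calibration is good to about 2 mm. A picture is of the moment at which its call begins. camera_info takes no time and is no camera call.
- env.finish_job(): hands the job in; it is judged then, once.
The state is a dict: "t": time; "joint_positions": joint angles; "dq": joint speeds; "joint_efforts": joint torques, N m; "tool_pos": TCP position; "orientation": TCP orientation; "wrist_force": force on the tool from outside, world axes, zero at the start; "ft_torque": the same for the moment, N m; "gripper_width": finger opening in m; "grip_force": force on a finger pad.
Only numpy, scipy, OpenCV 4.12 (cv2) and the standard library are available. Lean on these libraries where they do the work, as an engineer would, in place of code of your own. Each camera call takes 0.05 s, during which the arm holds its last target. There are 200 camera calls.

### The job

Set the red dimmer lever of the light pad to the green mark and leave it there. Then draw the steel dispersing shaft out of its slanted sleeve, turn it upright with its slotted end (the end that stood in the sleeve) down, and finish while holding it still in the air over the middle of the lit window, the slotted end a few centimetres above the window and not touching it. Leave the other things on the bench where they are.

Things in the scene. Friction and masses are not known exactly. Their poses are not given: they have to be found in the camera images.
- light_pad: Fixed round white light pad, 94 mm in diameter, 24 mm high with its bright round window (72 mm in diameter) in the middle of its top; origin at the centre of its underside.
- window (a point): Centre of the lit window's surface, on the pad's axis, 24 mm above the worktop.
- dimmer_box: Fixed white dimmer box, 80 mm (x) by 50 mm (y), 26 mm high; origin at the centre of its underside; x away from the robot, y left (give or take its yaw). Its lever swings in the x-z plane at y +5 mm; at y -13 mm stands a black disc (radius 36 mm about the pivot, 6 mm thick, top at z 72 mm, marks to 76 mm) with one broad green and four narrow white marks on its rim.
- knob (a point): Centre of the red knob on the dimmer lever: a cylinder 20 mm in diameter and 26 mm long along the dimmer box's y, 72 mm from the lever's pivot. It can be pinched at its two flat ends (26 mm apart) from above.
- green_mark (a point): The green mark on the rim of the disc, 40 mm from the pivot's axis; the lever is at the mark when it points the same way from the pivot as the mark does (lever angle 0.40).
- dimmer (a joint): Angle of the dimmer lever in rad: 0 is upright, positive leans away from the robot (box +x), limits -0.75 and 0.75; the green mark is at 0.40. Pivot axis along the dimmer box's y at (0, 5, 36) mm in its frame. Stiff by friction (about 0.12 Nm): stays where it is left.
- holder: Fixed rest: a dark base plate 78 mm (x) by 48 mm (y) and a blue square sleeve that rises at 45 degrees from the plate, its mouth up and towards the holder's +x (away from the robot and to the left). Origin at the centre of its underside. Sleeve: 65 mm deep, inside 22 mm wide (y) by 24 mm, outside 30 mm by 32 mm.
- mouth (a point): Centre of the sleeve's mouth; the sleeve's axis runs through it, 45 degrees up along the holder's +x and z. Draw the shaft out along that axis: 65 mm and it is free.
- shaft: Loose steel dispersing shaft, 166 mm long, some 20 mm thick (to the fingers a bar 16 mm in x by 18 mm in z), about 0.16 kg. Long axis its own y; origin at mid-length, 10 mm off the centre line on the -z side. Its -y end is slotted, down in the sleeve; 100 mm stick out. At the start its x is level, along the holder's y: pinch it across x. Upright as wanted: y straight up.
- slotted_end (a point): Centre of the shaft's slotted end face (the -y end).
- plain_end (a point): Centre of the shaft's other end face (the +y end), the upper one at the start.
- sample_vial: White sample vial with a black cap, 27 mm by 56 mm high, bystander; origin under its centre.
- brown_vial: Brown vial with a black cap, 27 mm by 55 mm high, bystander; origin under its centre.
- beaker: Glass beaker 72 mm by 94 mm high, bystander; origin under its centre.
- marker: White marker pen with a black cap, 135 mm, lying far left, bystander; origin under its middle.
- tape: Roll of masking tape 104 mm by 25 mm high, lying far left, bystander; origin under its centre.
- petri: Petri dish 62 mm by 14 mm high, bystander; origin under its centre.
- amber_bottle: Amber bottle 46 mm by 104 mm high, bystander; origin under its centre.

How it is judged:
On the way, in this order (a step that is already met when the one before it is completed fails the run):
1. the dimmer lever stands at the green mark (within 0.1 rad), let go, the shaft still in its sleeve (value of joint dimmer between 0.3 and 0.5 rad and contact force between the fingers and dimmer_box below 0.2 N and distance of shaft from where it was at the start of the episode below 0.02 m), for 0.3 s.
2. the shaft is drawn out of the sleeve and raised in the fingers (distance between slotted_end and mouth above 0.02 m and distance between plain_end and mouth above 0.15 m and height (world z) of slotted_end above 0.04 m and contact force between shaft and the fingers above 1 N), for 0.1 s.
At the end, for the whole second after the job is handed in: The lever is within 0.1 rad of the green mark; the shaft hangs in the fingers, touching neither light pad nor rest, upright within 0.2 rad with the slotted end down, that end 10 to 120 mm above the window and within 25 mm (level distance) of its centre, at rest (value of joint dimmer between 0.3 and 0.5 rad and contact force between shaft and the fingers above 1 N and contact force between shaft and light_pad below 0.1 N and contact force between shaft and holder below 0.1 N and z of slotted_end in the frame of window between 0.01 and 0.12 m and horizontal distance between slotted_end and window below 0.025 m and angle between the y axis of shaft and the z axis of window, either way round below 0.2 rad and height (world z) of plain_end above 0.18 m and linear speed of shaft below 0.03 m/s and angular speed of shaft below 0.2 rad/s); the arm keeps its last pose, push and grip.
It fails at once if a bystander is pushed more than 30 mm from its place (distance of any of sample_vial, brown_vial, beaker, petri, amber_bottle, marker, tape from where it was at the start of the episode above 0.03 m).
It fails at once if the shaft strikes the light pad (over 5 N) (contact force between shaft and light_pad above 5 N).
It also fails if it takes over 59 s, if anything falls off the work surface, if the arm or the gripper's body presses on something with over 40 N, if the wrist force passes 120 N, or if a joint passes its speed limit or range.

## Working session

There is one attempt and no reset: what is moved stays moved. The work goes in short steps, Python scripts to look and compute and a tool call to move; the robot and the scene stay as the last step left them, time stands still between calls to the robot, and variables do not carry over. Pictures are saved under pics/ and viewed, at most 13 in all, crops included, and the job is handed in when it is done.

```bash
ls; mkdir -p pics; python3 - <<'E'
from workcell import env
import cv2
for n in("side","top"):
    cv2.imwrite(f"pics/{n}0.png",env.camera(n)); i=env.camera_info(n); print(n,i)
print(env.sense())
E
```

```text
pics
workcell.py
side {'intrinsics': array([[375.84689891,   0.        , 259.72848319],
       [  0.        , 375.84689891, 193.19206192],
       [  0.        ,   0.        ,   1.        ]]), 'k1': -0.07390422526751163, 'rvec': array([ 2.09030213, -0.37928522,  0.18011301]), 'tvec': array([-0.45651066,  0.2479164 ,  1.1853623 ])}
top {'intrinsics': array([[362.24940331,   0.        , 256.73476111],
       [  0.        , 362.24940331, 189.63816408],
       [  0.        ,   0.        ,   1.        ]]), 'k1': -0.07382335348116913, 'rvec': array([ 2.16322691, -2.20283086,  0.06921418]), 'tvec': array([0.10007447, 0.51921422, 1.3130623 ])}
{'t': 0.1, 'joint_positions': array([ 1.42212553e+00,  3.59302829e-01,  1.11690360e-02, -3.23494589e-04,
       -1.22411141e+00, -2.88083125e-01]), 'dq': array([ 0.00143848, -0.00202773,  0.00259432,  0.00058155, -0.00160628,
        0.00043107]), 'joint_efforts': array([-1.16752599e-03, -5.84161878e+01,  2.93751490e+01,  7.01549828e+00,
        1.02198886e-02, -4.99964870e-05]), 'tool_pos': array([0.28546215, 0.61147541, 0.40382961]), 'orientation': array([ 3.14011708e+00, -1.20093806e-04, -4.36863975e-01]), 'wrist_force': array([ 0.49056023, -1.0249165 ,  0.25696587]), 'ft_torque': array([ 0.00904812, -0.00782011, -0.04682063]), 'grip_force': 0.0, 'gripper_width': 0.08764472316870157}
```

View pics/top0.png

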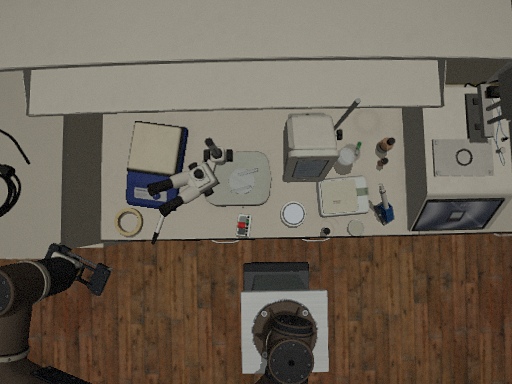

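View pics/side0.png

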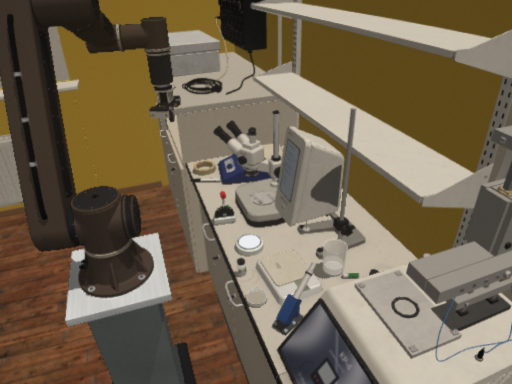

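The top view shows the dimmer near (244,225), the pad at (293,214) and the holder with the shaft at (384,205). In the side view they are at (224,210), (249,243) and (293,305). Next I'll enlarge these areas.

```bash
cat > h.py <<'E'
import numpy as np, cv2
from workcell import env
def cam(n):
    i=env.camera_info(n); R=cv2.Rodrigues(i["rvec"])[0]
    return i["intrinsics"],np.array([i["k1"],0,0,0]),R,np.array(i["tvec"]),i["rvec"]
def proj(n,P):
    K,d,R,t,rv=cam(n); return cv2.projectPoints(np.array(P,float).reshape(-1,3),rv,t,K,d)[0].reshape(-1,2)
def ray(n,p):
    K,d,R,t,_=cam(n); u=cv2.undistortPointsIter(np.array(p,float).reshape(1,1,2),K,d,None,None,(3,50,1e-9)).ravel()
    v=R.T@np.array([*u,1]); return -R.T@t, v/np.linalg.norm(v)
def plane(n,p,z):
    o,v=ray(n,p); return o+v*(z-o[2])/v[2]
def two(pt,ps):
    (a,u),(b,v)=ray("top",pt),ray("side",ps)
    s=np.linalg.lstsq(np.c_[u,-v],b-a,rcond=None)[0]; A=a+s[0]*u;B=b+s[1]*v
    return (A+B)/2,np.linalg.norm(A-B)
E
python3 - <<'E'
import cv2,numpy as np
from h import *
t=cv2.imread("pics/top0.png");s=cv2.imread("pics/side0.png")
def c(im,x,y,w,h,k): return cv2.resize(im[y:y+h,x:x+w],(w*k,h*k),interpolation=cv2.INTER_CUBIC)
a=np.hstack([c(t,225,195,50,50,8),c(t,355,180,50,50,8)])
cv2.imwrite("pics/c1.png",a)
b=np.hstack([c(s,200,180,70,70,5),c(s,265,255,70,80,5)[:350]])
cv2.imwrite("pics/c2.png",b)
hsv=cv2.cvtColor(t,cv2.COLOR_BGR2HSV); 
for n,im in(("top",t),("side",s)):
    h=cv2.cvtColor(im,cv2.COLOR_BGR2HSV)
    for nm,m in(("red",cv2.inRange(h,(0,150,100),(6,255,255))|cv2.inRange(h,(174,150,100),(180,255,255))),("green",cv2.inRange(h,(45,80,60),(85,255,255))),("blue",cv2.inRange(h,(100,120,60),(125,255,255))),("bright",cv2.inRange(h,(0,0,240),(180,40,255)))):
        k,l,st,ce=cv2.connectedComponentsWithStats(m)
        for i in range(1,k):
            if st[i,4]>4: print(n,nm,st[i],ce[i].round(1))
E
```

```text
top red [238 222   7   6  34] [241.2 224.6]
top green [357 142   4   7  16] [358.8 144.7]
top green [246 220   3   4   8] [247.1 221.5]
top blue [184 135   2   4   5] [184.2 136.2]
top blue [127 172  42  34 640] [141.3 186. ]
top blue [167 188   9  14  91] [170.7 193.8]
top blue [153 194   6   5  19] [156.1 196.4]
top blue [381 203  13  19  87] [388.8 213.2]
side red [221 192   4   6  22] [222.5 194.5]
side green [227 205   2   3   5] [227.4 206.2]
side green [349 273   9   4  35] [353.1 274.5]
side blue [278 295  21  29 352] [288. 310.]
side bright [241 237  18  10 141] [249.2 241.2]
```

View pics/c1.png

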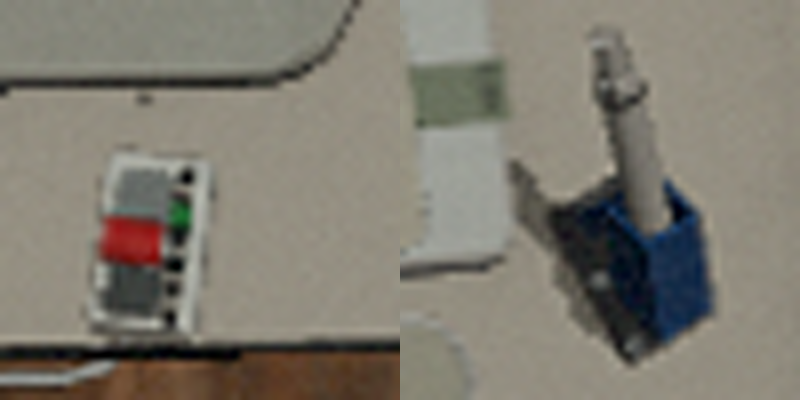

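View pics/c2.png

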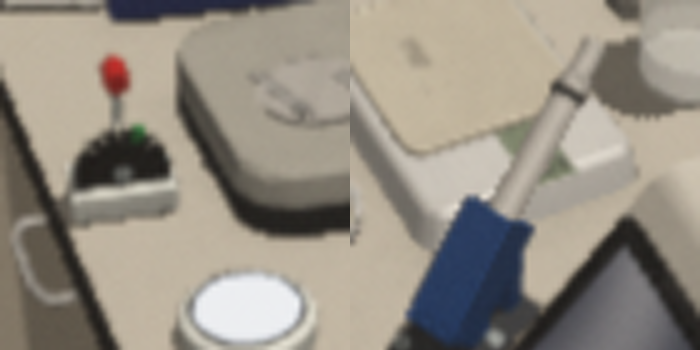

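```bash
python3 - <<'E'
from h import *
np.set_printoptions(precision=4,suppress=True)
print("knob",two((241.2,224.6),(222.5,194.5)))
print("green",two((247.1,221.5),(227.4,206.2)))
t=lambda x,y:(225+x/8-.5+.06,195+y/8-.5+.06); T=lambda x,y:(355+(x-400)/8-.44,180+y/8-.44)
S=lambda x,y:(200+x/5-.4,180+y/5-.4); S2=lambda x,y:(265+(x-350)/5-.4,255+y/5-.4)
for p in((115,155),(212,160),(197,335),(95,325)): print("box",plane("top",t(*p),.026))
s=cv2.imread("pics/side0.png");tp=cv2.imread("pics/top0.png")
print("window side",plane("side",(249.2,241.2),.024))
h=cv2.cvtColor(tp,cv2.COLOR_BGR2HSV); print(tp[208:221:2,280:306:2].min(2))
for a,b in(((603,38),(593,42)),((622,90),(570,92))): print("shaft",two(T(*a),S2(*b)))
print("mouthish",two(T(650,212),S2(507,208)))
for p in((512,165),(632,362),(575,205)): print("plate",plane("top",T(*p),.008))
E
```

```text
knob (array([0.397 , 0.1449, 0.1118]), np.float64(0.0012734591118997872))
green (array([0.4067, 0.126 , 0.0705]), np.float64(0.001955438294288722))
box [0.433 0.157 0.026]
box [0.4299 0.1129 0.026 ]
box [0.3508 0.121  0.026 ]
box [0.3561 0.1672 0.026 ]
window side [ 0.4342 -0.0391  0.024 ]
[[131 146  80 166 166 163 168 167 167 167 170  90 153]
 [118 162 127 169 168 166 166 163 166 167 168 147 151]
 [ 90 106 160 168 166 164 165 164 167 168 169 171 109]
 [ 81 101 160 166 168 168 162 165 169 168 167 170  74]
 [ 78 155 157 165 166 166 166 168 164 165 167 173 126]
 [ 86 145  70 169 166 165 167 166 166 166 170 107 153]
 [132  83 138 113 169 167 168 165 166 169 154 125 126]]
shaft (array([ 0.5229, -0.3255,  0.1375]), np.float64(0.00016064063155985084))
shaft (array([ 0.5027, -0.339 ,  0.1202]), np.float64(0.001621540265911001))
mouthish (array([ 0.4534, -0.3649,  0.0774]), np.float64(0.006265473095204034))
plate [ 0.4748 -0.324   0.008 ]
plate [ 0.3823 -0.3771  0.008 ]
plate [ 0.4556 -0.353   0.008 ]
```

```bash
python3 - <<'E'
from h import *
t=np.mean([env.camera("top").astype(float) for _ in range(4)],0);s=np.mean([env.camera("side").astype(float) for _ in range(4)],0)
cv2.imwrite("pics/ta.png",t);cv2.imwrite("pics/sa.png",s)
def c(im,x,y,w,h,k):
    o=np.clip(cv2.resize(im[y:y+h,x:x+w],(w*k,h*k),interpolation=cv2.INTER_CUBIC),0,255)
    for i in range(0,w,5): o[:4,i*k:i*k+2]=(0,0,255)
    for i in range(0,h,5): o[i*k:i*k+2,:4]=(0,0,255)
    return o
cv2.imwrite("pics/c3.png",np.hstack([c(t,370,178,32,48,12),c(s,275,255,34,48,12)]))
np.set_printoptions(precision=4,suppress=True)
for th in(150,):
    m=((t.min(2)>th)*255).astype(np.uint8)[200:228,277:309]
    k,l,st,ce=cv2.connectedComponentsWithStats(m,connectivity=4);i=l[14,16];print(st[i],ce[i]+[277,200],plane("top",ce[i]+[277,200],.024))
for a in((160,187),(168,210)):
  for b in((220,130),(236,127)): print(two(a,b))
E
```

```text
[  7   4  19  19 289] [293.0969 213.2249] [ 0.432  -0.0404  0.024 ]
(array([0.4913, 0.3886, 0.2571]), np.float64(0.054038626867915315))
(array([0.5222, 0.3793, 0.2654]), np.float64(0.010633950251990954))
(array([0.4513, 0.3533, 0.2738]), np.float64(0.008300768674432437))
(array([0.4806, 0.3406, 0.2866]), np.float64(0.07026116636930561))[ WARN:0@18.796] global loadsave.cpp:1063 imwrite_ Unsupported depth image for selected encoder is fallbacked to CV_8U.
```

View pics/c3.png

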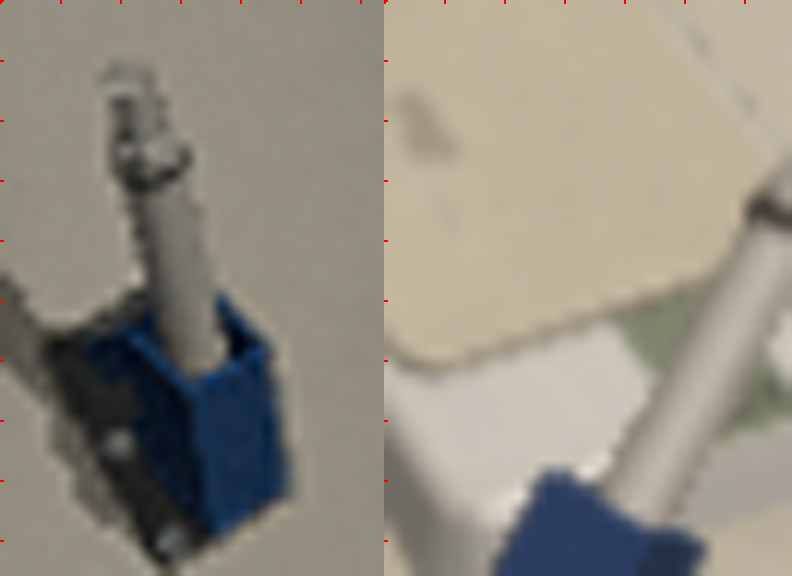

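```bash
python3 - <<'E'
from h import *
np.set_printoptions(precision=4,suppress=True)
T=lambda x,y:(370+x/12-.46,178+y/12-.46)
tp=[T(128,72),T(152,150),T(174,240),T(191,330)]
sd=[(313.2,263.),(308.3,273),(295.6,295.8)]
def nrm(n,ps):
    V=np.array([ray(n,p)[1] for p in ps]); return np.linalg.svd(V)[2][-1]
n1,n2=nrm("top",tp),nrm("side",sd)
d=np.cross(n1,n2); d/=np.linalg.norm(d); d*=np.sign(d[2])
print(d,"elev",np.degrees(np.arcsin(d[2])),"yaw",np.arctan2(d[1],d[0]))
e,_=two(tp[0],sd[0]);b,_=two(tp[1],sd[1]);print(e,b,_)
# mouth corners top: left(130,330) right(270,350) back(220,295) front(190,385); sleeve rim
for g,p in (("L",(125,330)),("R",(270,350)),("F",(192,388)),("B",(175,290))): print(g,[plane("top",T(*p),z) for z in(.06,.075)])
# side rim: corners (555,470),(705,545)
for p in((555,470),(705,545)):
    q=(275+(p[0]-384)/12-.46,255+p[1]/12-.46); print(q,[plane("side",q,z) for z in(.075,.09)])
E
```

```text
[0.6729 0.3666 0.6424] elev 39.97437469090168 yaw 0.49882928601018844
[ 0.5242 -0.326   0.1377] [ 0.5039 -0.3384  0.1195] 0.0015364958573691949
L [array([ 0.4548, -0.3488,  0.06  ]), array([ 0.4545, -0.3438,  0.075 ])]
R [array([ 0.4479, -0.3925,  0.06  ]), array([ 0.4477, -0.387 ,  0.075 ])]
F [array([ 0.4371, -0.3684,  0.06  ]), array([ 0.437 , -0.3631,  0.075 ])]
B [array([ 0.4664, -0.3644,  0.06  ]), array([ 0.466 , -0.3592,  0.075 ])]
(288.79, 293.7066666666667) [array([ 0.4434, -0.3486,  0.075 ]), array([ 0.4375, -0.3615,  0.09  ])]
(301.29, 299.9566666666667) [array([ 0.4649, -0.3804,  0.075 ]), array([ 0.4585, -0.3927,  0.09  ])]
```

```bash
python3 - <<'E'
from h import *
np.set_printoptions(precision=4,suppress=True)
T=lambda x,y:(370+x/12-.46,178+y/12-.46)
F,a=two(T(192,388),(288.79,293.7));R,b=two(T(270,350),(301.29,299.96))
print(F,a,R,b,np.linalg.norm(F-R)); w=F-R; print("yaw",np.arctan2(-w[0],w[1]))
for yaw in(.5,.45):
    d=np.array([np.cos(yaw),np.sin(yaw),1])/2**.5
    n=np.array([-np.cos(yaw),-np.sin(yaw),1])/2**.5
    print("mouth",(F+R)/2-n*.016,"plain by +.1:",(F+R)/2-n*.016+d*.1)
E
```

```text
[ 0.4377 -0.3591  0.0874] 0.0016136317860177638 [ 0.4541 -0.3863  0.0839] 0.013960952228888542 0.03196002894129412
yaw 0.5433500625954882
mouth [ 0.4559 -0.3672  0.0743] plain by +.1: [ 0.5179 -0.3333  0.145 ]
mouth [ 0.4561 -0.3677  0.0743] plain by +.1: [ 0.5198 -0.337   0.145 ]
```

```bash
cat >> h.py <<'E'
from scipy.spatial.transform import Rotation as Ro
np.set_printoptions(precision=4,suppress=True)
def tool(down_tilt,yaw,sign=1):
    "tool R: z axis tilted from straight down by down_tilt toward direction yaw; y level"
    z=np.array([np.sin(down_tilt)*np.cos(yaw),np.sin(down_tilt)*np.sin(yaw),-np.cos(down_tilt)])
    y=sign*np.array([np.sin(yaw),-np.cos(yaw),0]); return Ro.from_matrix(np.c_[np.cross(y,z),y,z])
def rel(G,R,s=None):
    "shift to bring grasp point to G with tool R"
    s=s or env.sense(); R0=Ro.from_euler("xyz",s["orientation"]); p=np.array(G)-R.apply([0,0,.159])
    print("rot",(R0.inv()*R).as_rotvec(),"d",R0.inv().apply(p-s["tool_pos"]),"tcp",p)
E
python3 - <<'E'
from h import *
for a in((425,197),(412,231)): print("mon",two(a,(322,306)))
R=tool(0,-.12); print(R.as_euler("xyz"))
rel((.20,.42,.25),R); rel((.33,.30,.25),R);rel((.395,.1445,.20),R); rel((.395,.1445,.11),R)
E
```

```text
mon (array([ 0.474 , -0.4739,  0.1465]), np.float64(0.005965134875726555))
mon (array([ 0.4164, -0.453 ,  0.1435]), np.float64(0.11617059064783519))
[ 3.1416  0.     -0.12  ]
rot [ 0.0001 -0.     -0.3168] d [ 0.0035  0.2098 -0.0044] tcp [0.2   0.42  0.409]
rot [ 0.0001 -0.     -0.3168] d [ 0.1721  0.2635 -0.0043] tcp [0.33  0.3   0.409]
rot [ 0.0001 -0.     -0.3168] d [0.2968 0.3769 0.0457] tcp [0.395  0.1445 0.359 ]
rot [ 0.0001 -0.     -0.3168] d [0.2968 0.3769 0.1357] tcp [0.395  0.1445 0.269 ]
```
Monitor top-left corner at (.474,-.474,.1465) height — gripper body end at (.54,-.43) bottom z ≥.16. Careful; OK body bottom at .16 > .1465, though monitor top could be higher elsewhere (back). Body x range at that end... monitor y < -.47. Clearance 40mm. OK.

Careful with the scale: shifts go in units of 25 mm and turns go in units of 0.1 rad. That gives: 0.3 m is 12, 0.21 m is 8.4, -0.3 rad is -3.

{"fn": "shift_gripper", "kwargs": {"plan": [{"turn_vec": [0, 0, -1], "xyz": [0, 2.4, 0], "finger_gap": 0.088}, {"turn_vec": [0, 0, -2], "xyz": [0, 4.8, 0], "finger_gap": 0.088}, {"turn_vec": [0, 0, -3], "xyz": [0.12, 6.8, 0], "finger_gap": 0.088}, {"turn_vec": [0, 0, -3.17], "xyz": [0.12, 8.4, 0], "finger_gap": 0.088}, {"turn_vec": [0, 0, -3.17], "xyz": [2.4, 9.12, 0], "finger_gap": 0.088}, {"turn_vec": [0, 0, -3.17], "xyz": [4.6, 9.84, 0], "finger_gap": 0.088}, {"turn_vec": [0, 0, -3.17], "xyz": [6.88, 10.56, 0], "finger_gap": 0.088}, {"turn_vec": [0, 0, -3.17], "xyz": [8.6, 12, 0.6], "finger_gap": 0.07}, {"turn_vec": [0, 0, -3.17], "xyz": [10.2, 13.48, 1.2], "finger_gap": 0.06}, {"turn_vec": [0, 0, -3.17], "xyz": [11.88, 15.08, 1.84], "finger_gap": 0.06}, {"turn_vec": [0, 0, -3.17], "xyz": [11.88, 15.08, 1.84], "finger_gap": 0.06}, {"turn_vec": [0, 0, -3.17], "xyz": [11.88, 15.08, 1.84], "finger_gap": 0.06}]}}

```text
t: 2.0
tool_pos: [0.3954, 0.1442, 0.359]
orientation: [-3.141, -0.001, -0.121]
wrist_force: [-0.6, 0.2, -0.2]
gripper_width: 0.0604
grip_force: 0.0
```

```bash
python3 - <<'E'
from h import *
cv2.imwrite("pics/s1.png",env.camera("side")[150:260,170:290].repeat(5,0).repeat(5,1))
rel((.395,.1445,.109),tool(0,-.12)); print(env.sense()["wrist_force"],env.sense()["joint_positions"])
E
```

```text
rot [-0.0009 -0.0008  0.0003] d [-0.0004  0.0005  0.0911] tcp [0.395  0.1445 0.268 ]
[ 0.7289  0.2257 -0.4779] [ 0.8243 -0.0358 -0.5823  0.0001 -1.0231  0.6267]
```

View pics/s1.png

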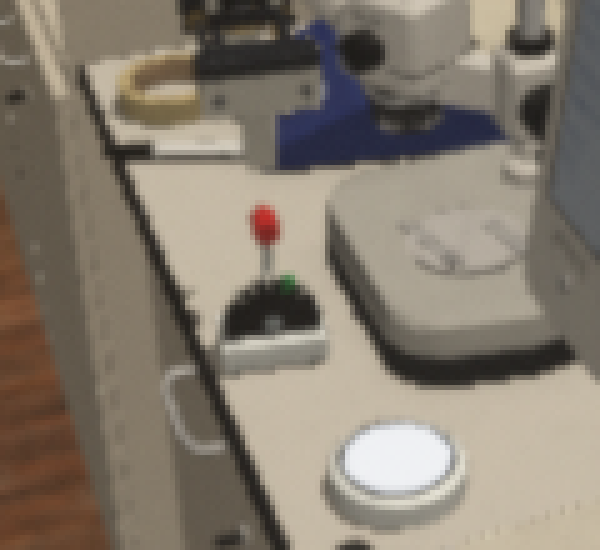

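The fingers hang straight above the red knob (crop (265,225)), and the lever is near upright. I'll go down and pinch it.

Converted, 0.091 m is 3.64, 0.05 m is 2.

{"fn": "shift_gripper", "kwargs": {"plan": [{"xyz": [0, 0, 2], "finger_gap": 0.06}, {"xyz": [0, 0, 3.64], "finger_gap": 0.06}, {"xyz": [0, 0, 3.64], "finger_gap": 0.06}, {"xyz": [0, 0, 3.64], "finger_gap": 0.02}, {"xyz": [0, 0, 3.64], "finger_gap": 0.02}, {"xyz": [0, 0, 3.64], "finger_gap": 0.02}, {"xyz": [0, 0, 3.64], "finger_gap": 0.02}], "grip_force": 15}}

```text
t: 2.92
tool_pos: [0.396, 0.1456, 0.2687]
orientation: [-3.137, -0.003, -0.12]
wrist_force: [0.7, 13.9, -7.2]
gripper_width: 0.0258
grip_force: 15.7
```

```bash
python3 - <<'E'
from h import *
t=env.camera("top");s=env.camera("side")
for n,im in(("top",t),("side",s)):
    h=cv2.cvtColor(im,cv2.COLOR_BGR2HSV)
    m=cv2.inRange(h,(0,150,80),(6,255,255))|cv2.inRange(h,(174,150,80),(180,255,255))
    print(n,m.sum()/255,np.argwhere(m).mean(0)[::-1])
E
```

```text
top 0.0 [nan nan]
side 0.0 [nan nan]<stdin>:6: RuntimeWarning: Mean of empty slice.
  ret = um.true_divide(
```

Converted, 0.024 m is 0.96, 0.0055 m is 0.22.

{"fn": "shift_gripper", "kwargs": {"plan": [{"xyz": [0.32, -0.08, 0.04], "finger_gap": 0.02}, {"xyz": [0.64, -0.08, 0.12], "finger_gap": 0.02}, {"xyz": [0.96, -0.08, 0.22], "finger_gap": 0.02}, {"xyz": [0.96, -0.08, 0.22], "finger_gap": 0.02}, {"xyz": [0.96, -0.08, 0.22], "finger_gap": 0.06}, {"xyz": [0.96, -0.08, 0.22], "finger_gap": 0.06}, {"xyz": [0.96, -0.08, -2], "finger_gap": 0.06}, {"xyz": [0.96, -0.08, -4], "finger_gap": 0.06}, {"xyz": [-0.8, -3.2, -4], "finger_gap": 0.06}, {"xyz": [-0.8, -4, -4], "finger_gap": 0.06}, {"xyz": [-0.8, -4, -4], "finger_gap": 0.06}]}}

```text
t: 4.4
tool_pos: [0.3866, 0.2483, 0.3678]
orientation: [-3.141, -0.0, -0.117]
wrist_force: [-0.2, -0.0, -0.2]
gripper_width: 0.0602
grip_force: 0.0
```

```bash
python3 - <<'E'
from h import *
t=np.mean([env.camera("top").astype(float) for _ in range(3)],0).astype(np.uint8);s=np.mean([env.camera("side").astype(float) for _ in range(3)],0).astype(np.uint8)
for n,im in(("top",t),("side",s)):
    h=cv2.cvtColor(im,cv2.COLOR_BGR2HSV)
    for nm,m in(("red",cv2.inRange(h,(0,150,80),(6,255,255))|cv2.inRange(h,(174,150,80),(180,255,255))),("green",cv2.inRange(h,(45,80,60),(85,255,255)))):
        k,l,st,ce=cv2.connectedComponentsWithStats(m)
        for i in range(1,k):
            if st[i,4]>4: print(n,nm,st[i],ce[i].round(1))
cv2.imwrite("pics/s2.png",np.hstack([cv2.resize(x,None,fx=6,fy=6,interpolation=cv2.INTER_CUBIC) for x in(s[170:240,190:260],t[190:260,210:270])]))
E
```

```text
top red [239 216   7   5  34] [242.1 217.9]
top green [357 142   4   7  15] [358.7 144.7]
top green [246 220   3   4   8] [247.1 221.5]
side red [227 192   5   6  24] [229.  194.5]
side green [226 205   3   3   6] [227.2 206.2]
side green [349 273   9   4  35] [353.1 274.5]
```

View pics/s2.png

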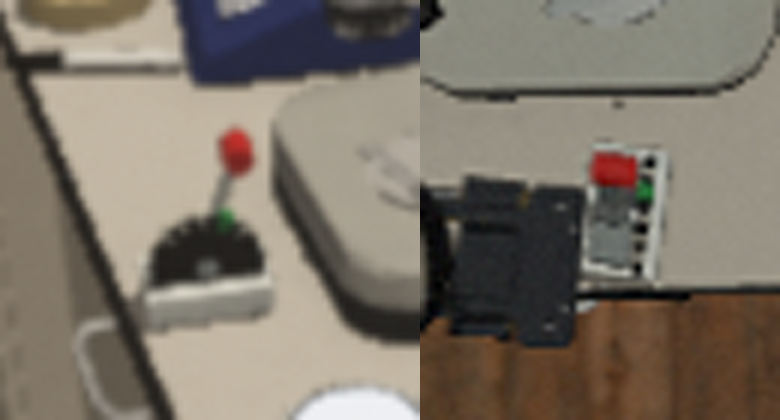

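```bash
python3 - <<'E'
from h import *
k,e=two((242.1,217.9),(229,194.5)); k0,_=two((241.2,224.6),(222.5,194.5)); g,_=two((247.1,221.5),(227.3,206.2))
print(k,e,k0,k-k0,g)
c,s=np.cos(-.12),np.sin(-.12)
B=np.array([[c,s,0],[-s,c,0],[0,0,1]])
from scipy.optimize import brentq
dx=(B@(k-k0))
print(dx,"chord dir angle (mean lever angle)",np.arctan2(-dx[2],dx[0]),"delta",2*np.arcsin(np.hypot(dx[0],dx[2])/.144))
print("knob-green box",B@(k-g),"want x",.032*np.sin(.4),"z",.032*np.cos(.4))
E
```

```text
[0.4199 0.1416 0.1084] 0.001815572300570635 [0.397  0.1449 0.1118] [ 0.0229 -0.0033 -0.0034] [0.4065 0.126  0.0705]
[ 0.0231 -0.0006 -0.0034] chord dir angle (mean lever angle) 0.14658012547766486 delta 0.32621212196787797
knob-green box [0.0114 0.017  0.0379] want x 0.012461386953876817 z 0.029473951808092324
```

```bash
python3 - <<'E'
from h import *
c,s=np.cos(-.12),np.sin(-.12)
B=np.array([[c,s,0],[-s,c,0],[0,0,1]]).T@np.diag([1,1,1]); B=np.array([[c,-s,0],[s,c,0],[0,0,1]])
O=np.array([.3925,.1395,0])
P=lambda x,y,z:O+B@np.array([x,y,z])
g=P(.04*np.sin(.4),-.013,.036+.04*np.cos(.4)); print("green w",g)
for a in(0,.05,.1,.3,.35,.4,.45,.5):
    k=lambda y:P(.072*np.sin(a),y,.036+.072*np.cos(a))
    print(a,"top",proj("top",k(.005))[0]-proj("top",g)[0],"side",proj("side",k(.002))[0]-proj("side",g)[0])
print("meas0 top",[241.2-247.1,224.6-221.5],"side",[222.5-227.4,194.5-206.2])
print("meas1 top",[242.1-247.1,217.9-221.5],"side",[229-227.3,194.5-206.2])
E
```

```text
green w [0.4064 0.1247 0.0728]
0 top [-6.056   4.2002] side [-5.582  -9.7588]
0.05 top [-5.9447  3.1461] side [-4.5901 -9.8751]
0.1 top [-5.8312  2.0939] side [-3.5978 -9.9486]
0.3 top [-5.3617 -2.0357] side [ 0.321 -9.814]
0.35 top [-5.2422 -3.0333] side [ 1.2751 -9.674 ]
0.4 top [-5.1224 -4.0111] side [ 2.2138 -9.4923]
0.45 top [-5.0029 -4.9664] side [ 3.1347 -9.2695]
0.5 top [-4.8839 -5.8966] side [ 4.0353 -9.0063]
meas0 top [-5.900000000000006, 3.0999999999999943] side [-4.900000000000006, -11.699999999999989]
meas1 top [-5.0, -3.5999999999999943] side [1.6999999999999886, -11.699999999999989]
```

```bash
python3 - <<'E'
from h import *
for p in((287,180),(328,180),(310,180)): print(plane("top",p,.0),plane("top",p,.1))
R=tool(0,.52,-1); 
for G in((.40,.1,.2),(.405,-.15,.2),(.494,-.344,.215),(.494,-.344,.112)): rel(G,R)
E
```

```text
[ 0.5562 -0.0229  0.    ] [ 0.5467 -0.015   0.1   ]
[ 0.5534 -0.1763  0.    ] [ 0.5442 -0.1571  0.1   ]
[ 0.5547 -0.1089  0.    ] [ 0.5453 -0.0946  0.1   ]
rot [ 0.0003 -0.0003  2.5008] d [0.03   0.1426 0.0086] tcp [0.4   0.1   0.359]
rot [ 0.0003 -0.0003  2.5008] d [0.0651 0.3902 0.0086] tcp [ 0.405 -0.15   0.359]
rot [ 0.0003 -0.0003  2.5008] d [ 0.1769  0.5721 -0.0063] tcp [ 0.494 -0.344  0.374]
rot [ 0.0003 -0.0003  2.5008] d [0.1769 0.5721 0.0967] tcp [ 0.494 -0.344  0.271]
```

{"fn": "shift_gripper", "kwargs": {"plan": [{"turn_vec": [0, 0, 1.8], "xyz": [0.4, 2, 0], "finger_gap": 0.06}, {"turn_vec": [0, 0, 3.6], "xyz": [0.8, 4, 0], "finger_gap": 0.06}, {"turn_vec": [0, 0, 5.4], "xyz": [1.2, 5.6, 0], "finger_gap": 0.06}, {"turn_vec": [0, 0, 7.2], "xyz": [1.4, 7.6, 0], "finger_gap": 0.06}, {"turn_vec": [0, 0, 9], "xyz": [1.68, 9.6, 0], "finger_gap": 0.06}, {"turn_vec": [0, 0, 10.8], "xyz": [2, 11.6, 0], "finger_gap": 0.06}, {"turn_vec": [0, 0, 12.6], "xyz": [2.4, 13.6, 0], "finger_gap": 0.06}, {"turn_vec": [0, 0, 14.4], "xyz": [2.6, 15.6, 0], "finger_gap": 0.06}, {"turn_vec": [0, 0, 16.2], "xyz": [2.6, 15.6, 0], "finger_gap": 0.06}, {"turn_vec": [0, 0, 18], "xyz": [2.6, 15.6, 0], "finger_gap": 0.06}, {"turn_vec": [0, 0, 18], "xyz": [2.6, 15.6, 0], "finger_gap": 0.06}]}}

```text
t: 6.08
tool_pos: [0.4047, -0.1497, 0.3676]
orientation: [3.142, -0.0, -1.92]
wrist_force: [-0.8, 0.1, -0.1]
gripper_width: 0.0602
grip_force: 0.0
```

```bash
python3 - <<'E'
from h import *
R=tool(0,.52,-1); rel((.494,-.344,.215),R);print(env.sense()["joint_positions"])
E
```

```text
rot [ 0.0001 -0.      0.7013] d [ 0.152  -0.1504 -0.0064] tcp [ 0.494 -0.344  0.374]
[ 0.1063 -0.0239 -0.5497 -0.     -1.0451 -0.4558]
```

Converted, -0.15 m is -6, 0.152 m is 6.08, 0.7 rad is 7.

{"fn": "shift_gripper", "kwargs": {"plan": [{"turn_vec": [0, 0, 1.8], "xyz": [1.6, -1.52, 0], "finger_gap": 0.06}, {"turn_vec": [0, 0, 3.6], "xyz": [3.2, -3.04, 0], "finger_gap": 0.06}, {"turn_vec": [0, 0, 5.4], "xyz": [4.8, -4.56, -0.24], "finger_gap": 0.06}, {"turn_vec": [0, 0, 7], "xyz": [6.08, -6, -0.24], "finger_gap": 0.06}, {"turn_vec": [0, 0, 7], "xyz": [6.08, -6, -0.24], "finger_gap": 0.06}, {"turn_vec": [0, 0, 7], "xyz": [6.08, -6, -0.24], "finger_gap": 0.06}]}}

```text
t: 6.82
tool_pos: [0.4938, -0.3431, 0.3731]
orientation: [3.141, -0.001, -2.617]
wrist_force: [-0.2, 0.8, -0.3]
gripper_width: 0.0601
grip_force: 0.0
```

```bash
python3 - <<'E'
from h import *
t=np.mean([env.camera("top").astype(float) for _ in range(2)],0).astype(np.uint8);s=np.mean([env.camera("side").astype(float) for _ in range(2)],0).astype(np.uint8)
cv2.imwrite("pics/s3.png",np.hstack([cv2.resize(x,(400,400),interpolation=cv2.INTER_CUBIC) for x in(s[230:330,250:350],t[150:230,340:420])]))
R=tool(0,.52,-1); rel((.494,-.344,.112),R);print(env.sense()["joint_positions"])
E
```

```text
rot [-0.0005  0.0005  0.0043] d [ 0.0009 -0.0015  0.1032] tcp [ 0.494 -0.344  0.271]
[-0.2811  0.2591 -0.2018 -0.     -1.1093 -0.7654]
```

View pics/s3.png

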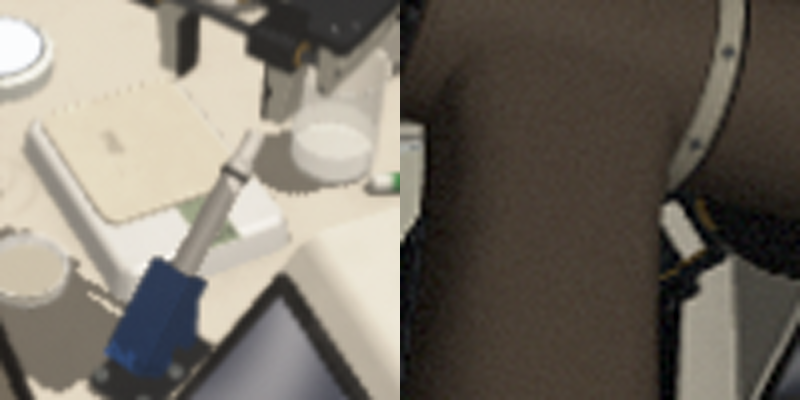

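The side view shows the fingers straddling the shaft's upper part from above, with the monitor corner clear to the right. The shaft's plain end is at crop (250,135) and the sleeve mouth at (180,270). I'll descend and grip.

{"fn": "shift_gripper", "kwargs": {"plan": [{"xyz": [0.04, -0.06, 2], "finger_gap": 0.06}, {"xyz": [0.04, -0.06, 3.6], "finger_gap": 0.06}, {"xyz": [0.04, -0.06, 4.12], "finger_gap": 0.06}, {"xyz": [0.04, -0.06, 4.12], "finger_gap": 0.06}, {"xyz": [0.04, -0.06, 4.12], "finger_gap": 0}, {"xyz": [0.04, -0.06, 4.12], "finger_gap": 0}, {"xyz": [0.04, -0.06, 4.12], "finger_gap": 0}, {"xyz": [0.04, -0.06, 4.12], "finger_gap": 0}, {"xyz": [0.04, -0.06, 4.12], "finger_gap": 0}], "grip_force": 20}}

```text
t: 8.15
tool_pos: [0.494, -0.3448, 0.2707]
orientation: [3.141, 0.0, -2.62]
wrist_force: [-0.2, 1.2, 1.8]
gripper_width: 0.0161
grip_force: 19.8
```

```bash
python3 -c "
from h import *
s=env.sense();print(s['wrist_force'],s['ft_torque'])
cv2.imwrite('pics/s4.png',cv2.resize(env.camera('side')[220:330,240:350],None,fx=5,fy=5,interpolation=cv2.INTER_CUBIC))"
```

```text
[-0.16    1.2198  1.7824] [ 0.7499 -0.2158 -0.1915]
```

View pics/s4.png

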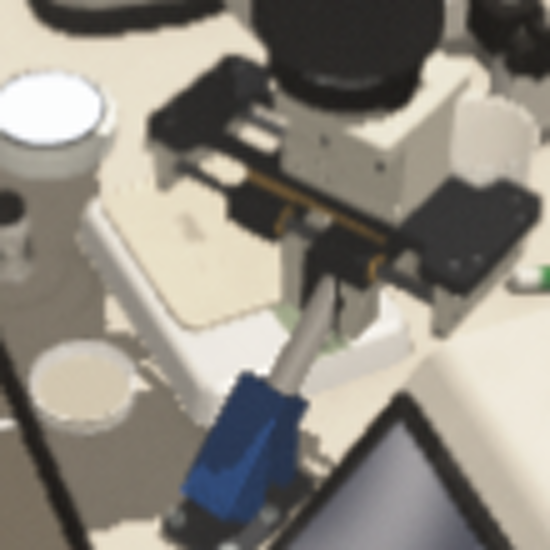

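The shaft is pinched between the pads (opening 16.1 mm) at crop (325,280), still seated in the sleeve. I'll draw it out along its axis.

Converted, -0.02 m is -0.8, -0.15 m is -6.

{"fn": "shift_gripper", "kwargs": {"plan": [{"finger_gap": 0}, {"finger_gap": 0}, {"xyz": [-0.4, 0, -0.4], "finger_gap": 0}, {"xyz": [-0.8, 0, -0.8], "finger_gap": 0}, {"xyz": [-1.2, 0, -1.2], "finger_gap": 0}, {"xyz": [-1.6, 0, -1.6], "finger_gap": 0}, {"xyz": [-2, 0, -2], "finger_gap": 0}, {"xyz": [-2.4, 0, -2.4], "finger_gap": 0}, {"xyz": [-2.88, 0, -2.88], "finger_gap": 0}, {"xyz": [-2.88, 0, -4.4], "finger_gap": 0}, {"xyz": [-2.88, 0, -6], "finger_gap": 0}, {"xyz": [-2.88, 0, -6], "finger_gap": 0}], "grip_force": 45}}

```text
t: 9.7
tool_pos: [0.5575, -0.3091, 0.4252]
orientation: [-3.136, 0.004, -2.619]
wrist_force: [-0.2, -0.4, -2.7]
gripper_width: 0.0164
grip_force: 44.7
```

```bash
python3 - <<'E'
from h import *
s=env.sense();print(s['wrist_force'],s["gripper_width"],s["joint_positions"])
cv2.imwrite('pics/s5.png',np.hstack([cv2.resize(env.camera(n),None,fx=1,fy=1) for n in("side",)])[120:330,180:400].repeat(3,0).repeat(3,1)[:600])
for G,a in(((.45,-.15,.26),0),((.433,-.04,.22),.4),((.433,-.04,.185),.785)):
    rel(G,tool(a,.52,-1)); rel(G,tool(a,.2,-1))
E
```

```text
[-0.2346 -0.4062 -2.6525] 0.01636659976014592 [-0.2003  0.2834 -0.0495  0.0012 -1.231  -0.8487]
rot [-0.0023  0.0026  0.0019] d [0.0135 0.191  0.0032] tcp [ 0.45  -0.15   0.419]
rot [-0.0019  0.0029  0.3219] d [0.0135 0.191  0.0032] tcp [ 0.45  -0.15   0.419]
rot [-0.0019 -0.3974  0.0024] d [0.0355 0.2951 0.0555] tcp [ 0.3793 -0.0708  0.3664]
rot [ 0.0625 -0.3936  0.318 ] d [0.0323 0.3145 0.0554] tcp [ 0.3723 -0.0523  0.3664]
rot [-0.0014 -0.7824  0.0027] d [0.0861 0.2953 0.1243] tcp [ 0.3355 -0.0958  0.2975]
rot [ 0.1245 -0.7752  0.3058] d [0.0804 0.3307 0.1243] tcp [ 0.3229 -0.0623  0.2975]
```

View pics/s5.png

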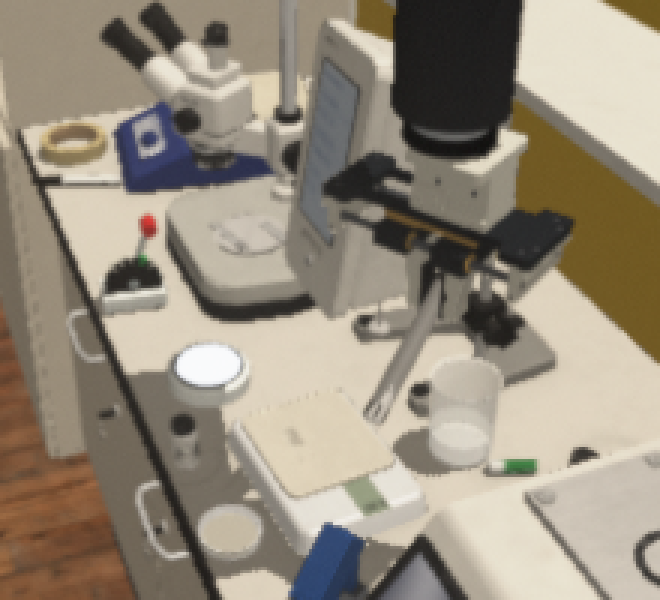

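The shaft is free and held at 45°, slotted end down at crop (375,412). The lever is still at the mark, and the beaker and balance are undisturbed. I'll carry the shaft round to the window side.

```bash
python3 - <<'E'
from h import *
for G,y in(((.44,-.31,.266),.52),((.41,-.10,.27),.9)): rel(G,tool(0,y,-1))
E
```

```text
rot [-0.0023  0.0026  0.0019] d [ 0.102   0.0573 -0.0027] tcp [ 0.44  -0.31   0.425]
rot [-0.0028  0.0021 -0.3781] d [ 0.0233  0.2542 -0.0069] tcp [ 0.41  -0.1    0.429]
```

Careful with the scale: shifts go in units of 25 mm and turns go in units of 0.1 rad. That gives: 0.254 m is 10.16, 0.24 m is 9.6, -0.38 rad is -3.8.

{"fn": "shift_gripper", "kwargs": {"plan": [{"xyz": [1.6, 0.8, 0], "finger_gap": 0}, {"turn_vec": [0, 0, -0.5], "xyz": [3.2, 1.8, 0], "finger_gap": 0}, {"turn_vec": [0, 0, -1], "xyz": [3.4, 3.2, 0], "finger_gap": 0}, {"turn_vec": [0, 0, -2], "xyz": [2.8, 4.8, 0], "finger_gap": 0}, {"turn_vec": [0, 0, -3], "xyz": [2.2, 6.4, 0], "finger_gap": 0}, {"turn_vec": [0, 0, -3.8], "xyz": [1.6, 8, -0.12], "finger_gap": 0}, {"turn_vec": [0, 0, -3.8], "xyz": [1.2, 9.6, -0.2], "finger_gap": 0}, {"turn_vec": [0, 0, -3.8], "xyz": [0.92, 10.16, -0.28], "finger_gap": 0}, {"turn_vec": [0, 0, -3.8], "xyz": [0.92, 10.16, -0.28], "finger_gap": 0}, {"turn_vec": [0, 0, -3.8], "xyz": [0.92, 10.16, -0.28], "finger_gap": 0}]}}

```text
t: 11.0
tool_pos: [0.4099, -0.1004, 0.4272]
orientation: [3.141, -0.001, -2.24]
wrist_force: [0.1, -0.6, -1.4]
gripper_width: 0.0167
grip_force: 44.7
```

```bash
python3 - <<'E'
from h import *
print(env.sense()["joint_positions"])
for G,a in(((.42,-.07,.25),.4),((.433,-.04,.23),.785),((.433,-.04,.20),.785)): rel(G,tool(a,.9,-1))
E
```

```text
[ 0.2315 -0.0913 -0.4685 -0.0001 -1.1946 -0.9003]
rot [ 0.0011 -0.4007  0.0018] d [0.0318 0.0111 0.0308] tcp [ 0.3815 -0.1185  0.3964]
rot [ 0.0014 -0.7857  0.0016] d [0.0506 0.0195 0.0848] tcp [ 0.3631 -0.128   0.3425]
rot [ 0.0014 -0.7857  0.0016] d [0.0506 0.0195 0.1148] tcp [ 0.3631 -0.128   0.3125]
```

{"fn": "shift_gripper", "kwargs": {"plan": [{"turn_vec": [0, -1.3, 0], "xyz": [0.4, 0.16, 0.4], "finger_gap": 0}, {"turn_vec": [0, -2.6, 0], "xyz": [0.8, 0.28, 0.8], "finger_gap": 0}, {"turn_vec": [0, -4, 0], "xyz": [1.28, 0.44, 1.24], "finger_gap": 0}, {"turn_vec": [0, -5.3, 0], "xyz": [1.52, 0.56, 1.92], "finger_gap": 0}, {"turn_vec": [0, -6.6, 0], "xyz": [1.76, 0.68, 2.64], "finger_gap": 0}, {"turn_vec": [0, -7.86, 0], "xyz": [2.04, 0.78, 3.4], "finger_gap": 0}, {"turn_vec": [0, -7.86, 0], "xyz": [2.04, 0.78, 3.4], "finger_gap": 0}, {"turn_vec": [0, -7.86, 0], "xyz": [2.04, 0.78, 3.4], "finger_gap": 0}]}}

```text
t: 12.0
tool_pos: [0.3631, -0.1293, 0.3427]
orientation: [3.141, 0.783, -2.243]
wrist_force: [-0.8, 0.1, -1.2]
gripper_width: 0.0163
grip_force: 44.7
```

```bash
python3 - <<'E'
from h import *
print(env.sense()["joint_positions"])
rel((.433,-.04,.20),tool(.785,.9,-1))
a=env.camera("side");b=env.camera("top")
cv2.imwrite('pics/s6.png',np.hstack([cv2.resize(a[120:270,180:330],(400,400),interpolation=cv2.INTER_CUBIC),cv2.resize(b[140:290,220:370],(400,400),interpolation=cv2.INTER_CUBIC)]))
E
```

```text
[-0.3697 -0.044  -0.4442 -0.8673 -1.083   0.0914]
rot [ 0.0002 -0.0021 -0.0006] d [0.0206 0.0007 0.0222] tcp [ 0.3631 -0.128   0.3125]
```

View pics/s6.png

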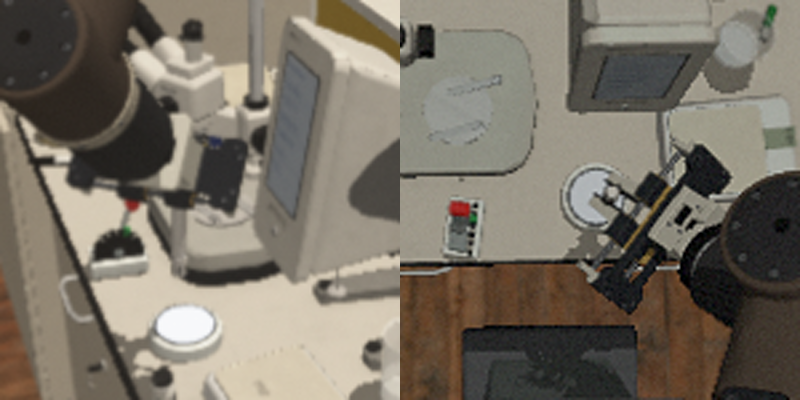

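```bash
python3 - <<'E'
from h import *
G=np.array([.433,-.04,.23])
print(proj("side",[G,G-[0,0,.124],G+[0,0,.042],[.433,-.04,.024]]),proj("top",[G+[0,0,.042],[.433,-.04,.024]]))
im=env.camera("side").astype(int)
for r in(206,210,214,218,221,223): print(r,im[r,236:258].sum(1)//3)
E
```

```text
[[246.3226 188.7345]
 [247.9454 221.597 ]
 [245.7346 176.7505]
 [248.9324 241.4385]] [[300.7851 212.5032]
 [292.9915 212.9398]]
206 [180 114  54  44  67  83  82  90 104 119 124 124 120 132 165 175 175 176
 176 176 178 179]
210 [195 193 187 142  74  44  59  86 104 117 122 124 133 152 169 176 175 175
 175 174 175 174]
214 [197 196 196 194 186 149  85  51  85 110 123 132 135 145 144 150 160 164
 165 169 173 175]
218 [193 199 197 197 196 193 187 153 114 116 124 127 135 133 117 110 113 113
 112 116 118 122]
221 [192 199 198 199 198 198 197 187 126 110  99  90 123 120  72  49  52  63
  71  74  77  87]
223 [197 198 199 200 199 198 198 195 182 165 150 132 124  82  47  39  38  39
  39  39  39  38]
```

The shaft stands upright over the window. Slotted end is at side pixel (247,222), against (248,221.6) predicted for the window axis. I'll lower it 35 mm and let it settle.

Converted, 0.024 m is 0.96, 0.012 m is 0.48.

{"fn": "shift_gripper", "kwargs": {"plan": [{"xyz": [0.48, 0, 0.48], "finger_gap": 0}, {"xyz": [0.96, 0, 0.96], "finger_gap": 0}, {"xyz": [0.96, 0, 0.96], "finger_gap": 0}, {"xyz": [0.96, 0, 0.96], "finger_gap": 0}, {"xyz": [0.96, 0, 0.96], "finger_gap": 0}, {"xyz": [0.96, 0, 0.96], "finger_gap": 0}]}}

```text
t: 12.9
tool_pos: [0.3631, -0.1281, 0.3093]
orientation: [-3.14, 0.786, -2.238]
wrist_force: [0.2, 0.1, -2.5]
gripper_width: 0.016
grip_force: 44.7
```

```bash
python3 - <<'E'
from h import *
a=env.camera("side");b=env.camera("top");h=cv2.cvtColor(a,cv2.COLOR_BGR2HSV)
m=cv2.inRange(h,(0,150,80),(6,255,255))|cv2.inRange(h,(174,150,80),(180,255,255));print(np.argwhere(m).mean(0)[::-1])
cv2.imwrite('pics/s7.png',np.hstack([cv2.resize(a[180:260,200:280],(400,400),interpolation=cv2.INTER_CUBIC),cv2.resize(b[180:250,240:310],(400,400),interpolation=cv2.INTER_CUBIC)]))
s=env.sense();print(s["tool_pos"],s["dq"],s["wrist_force"])
G=s["tool_pos"]+Ro.from_euler("xyz",s["orientation"]).apply([0,0,.159]);print(G,proj("side",[G,G-[0,0,.124]]),proj("top",G+[0,0,.042]))
E
```

```text
[nan nan]
[ 0.3631 -0.1282  0.309 ] [-0.0005  0.0045 -0.001  -0.0022 -0.0024  0.0005] [ 0.4196 -0.0989 -1.248 ]
[ 0.4329 -0.04    0.1967] [[246.736  197.9255]
 [248.3174 229.8314]] [[299.5221 212.6108]]<stdin>:3: RuntimeWarning: Mean of empty slice.
  ret = um.true_divide(
```

View pics/s7.png

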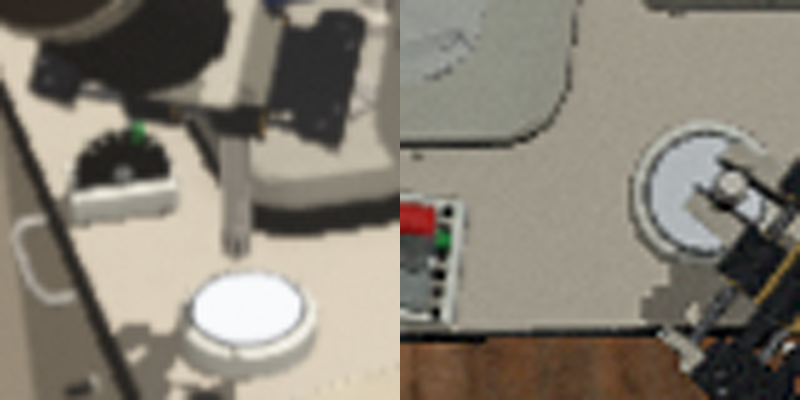

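The shaft hangs upright. Its slotted end, at side crop (236,248), is about 45 mm above the window and within about 5 mm of the axis. The lever is unchanged in the top view, so I'll hand the job in.

```bash
python3 -c "
from workcell import env
print(env.finish_job())"
```

```text
the job is handed in; nothing more can be done
None
```

I handed the job in with the dimmer lever at about 0.375 rad (green mark at 0.40) and the shaft held still and upright, its slotted end about 45 mm above the middle of the lit window; no verdict came back, and the clock stood at about 13 s of the 59 s.

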